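Mirror a row of doming punches for a left-handed goldsmith

TASK

A left-handed goldsmith is taking over this bench: move the four doming punches from the first rack (the coloured cups) to the pale wooden rack, one in each pocket, in the reverse order, so that the punch that was leftmost in the first rack ends rightmost in the wooden one, the second from the left ends second from the right, and so on (left and right as the robot sees them). Leave every punch standing upright on the floor of its pocket, let none fall over on the way, and leave the green jar and the steel block where they are.

Things in the scene. Friction and masses are not known exactly. Their poses are not given: they have to be found in the camera images.
- red_punch: doming punch with a red grip sleeve, loose, standing upright: 78 mm tall, round about its z axis. Steel foot 24 mm diameter for the lowest 10 mm, red sleeve 22 mm diameter from 10 to 58 mm above its underside (grip it there, about 45 mm up), thin neck, steel ball 14 mm on top. 120 to 220 g. Origin: centre of its flat underside, z up along it; its yaw means nothing
- blue_punch: doming punch with a blue grip sleeve, loose, standing upright: 78 mm tall, round about its z axis. Steel foot 24 mm diameter for the lowest 10 mm, blue sleeve 22 mm diameter from 10 to 58 mm above its underside (grip it there, about 45 mm up), thin neck, steel ball 16 mm on top. 120 to 220 g. Origin: centre of its flat underside, z up along it; its yaw means nothing
- yellow_punch: doming punch with a yellow grip sleeve, loose, standing upright: 78 mm tall, round about its z axis. Steel foot 24 mm diameter for the lowest 10 mm, yellow sleeve 22 mm diameter from 10 to 58 mm above its underside (grip it there, about 45 mm up), thin neck, steel ball 18 mm on top. 120 to 220 g. Origin: centre of its flat underside, z up along it; its yaw means nothing
- green_punch: doming punch with a green grip sleeve, loose, standing upright: 78 mm tall, round about its z axis. Steel foot 24 mm diameter for the lowest 10 mm, green sleeve 22 mm diameter from 10 to 58 mm above its underside (grip it there, about 45 mm up), thin neck, steel ball 20 mm on top. 120 to 220 g. Origin: centre of its flat underside, z up along it; its yaw means nothing
- red_cup: red square cup fixed on the first rack, where the red punch starts: 46 mm square, 16 mm high, inside 38 mm square, floor 4 mm thick. Origin: centre of its underside, 8 mm above the bench. The cups stand in a straight row at 60 mm spacing, in any order; the row runs along each cup's y axis (to the robot's left; x points away from it, within 12 degrees). They never move
- blue_cup: blue square cup fixed on the first rack, where the blue punch starts: 46 mm square, 16 mm high, inside 38 mm square, floor 4 mm thick. Origin: centre of its underside, 8 mm above the bench. The cups stand in a straight row at 60 mm spacing, in any order; the row runs along each cup's y axis (to the robot's left; x points away from it, within 12 degrees). They never move
- yellow_cup: yellow square cup fixed on the first rack, where the yellow punch starts: 46 mm square, 16 mm high, inside 38 mm square, floor 4 mm thick. Origin: centre of its underside, 8 mm above the bench. The cups stand in a straight row at 60 mm spacing, in any order; the row runs along each cup's y axis (to the robot's left; x points away from it, within 12 degrees). They never move
- green_cup: green square cup fixed on the first rack, where the green punch starts: 46 mm square, 16 mm high, inside 38 mm square, floor 4 mm thick. Origin: centre of its underside, 8 mm above the bench. The cups stand in a straight row at 60 mm spacing, in any order; the row runs along each cup's y axis (to the robot's left; x points away from it, within 12 degrees). They never move
- old_rack: the first rack, fixed: aluminium base board 60 (x) by 250 (y) by 8 mm thick that carries the four coloured cups at x = 0, y = +90, +30, -30, -90 mm. Origin: centre of its underside. Its y axis points to the robot's left, x away from the robot, within 12 degrees
- new_rack: fixed pale wooden block 66 (x) by 260 (y) by 20 mm high with four empty square pockets 38 mm wide, 12 mm deep (black floors 8 mm above the bench). Origin: centre of its underside; pocket centres at x = 0, y = +90, +30, -30, -90 mm. Its y axis points to the robot's left, x away from the robot, within 12 degrees. It stands nearer or farther than the first rack
- flux_bottle: bystander, loose: green glass jar with black cap, 48 mm diameter, 85 mm high; origin at the centre of its underside
- bench_block: bystander, loose: bare steel block 75 x 75 x 22 mm; origin at the centre of its underside

How it is judged:
At the end, for the whole second after the job is handed in: Each punch stands in its own pocket of the wooden rack, within 12 mm of its centre in x and y, underside 4 to 12 mm above the bench (pocket floor: 8 mm), leaning under 7 degrees, at rest; left to right they are in the reverse order of the cups of their colours (x of red_punch in the frame of new_rack between -0.012 and 0.012 m and z of red_punch in the frame of new_rack between 0.004 and 0.012 m and angle between each of red_punch, blue_punch, yellow_punch, green_punch's own z axis and vertical below 0.12 rad and linear speed of each of red_punch, blue_punch, yellow_punch, green_punch below 0.02 m/s and angular speed of each of red_punch, blue_punch, yellow_punch, green_punch below 0.2 rad/s and ((y of red_cup in the frame of old_rack above 0.06 m and y of red_punch in the frame of new_rack between -0.102 and -0.078 m) or (y of red_cup in the frame of old_rack between 0 and 0.06 m and y of red_punch in the frame of new_rack between -0.042 and -0.018 m) or (y of red_cup in the frame of old_rack between -0.06 and 0 m and y of red_punch in the frame of new_rack between 0.018 and 0.042 m) or (y of red_cup in the frame of old_rack below -0.06 m and y of red_punch in the frame of new_rack between 0.078 and 0.102 m)) and x of blue_punch in the frame of new_rack between -0.012 and 0.012 m and z of blue_punch in the frame of new_rack between 0.004 and 0.012 m and ((y of blue_cup in the frame of old_rack above 0.06 m and y of blue_punch in the frame of new_rack between -0.102 and -0.078 m) or (y of blue_cup in the frame of old_rack between 0 and 0.06 m and y of blue_punch in the frame of new_rack between -0.042 and -0.018 m) or (y of blue_cup in the frame of old_rack between -0.06 and 0 m and y of blue_punch in the frame of new_rack between 0.018 and 0.042 m) or (y of blue_cup in the frame of old_rack below -0.06 m and y of blue_punch in the frame of new_rack between 0.078 and 0.102 m)) and x of yellow_punch in the frame of new_rack between -0.012 and 0.012 m and z of yellow_punch in the frame of new_rack between 0.004 and 0.012 m and ((y of yellow_cup in the frame of old_rack above 0.06 m and y of yellow_punch in the frame of new_rack between -0.102 and -0.078 m) or (y of yellow_cup in the frame of old_rack between 0 and 0.06 m and y of yellow_punch in the frame of new_rack between -0.042 and -0.018 m) or (y of yellow_cup in the frame of old_rack between -0.06 and 0 m and y of yellow_punch in the frame of new_rack between 0.018 and 0.042 m) or (y of yellow_cup in the frame of old_rack below -0.06 m and y of yellow_punch in the frame of new_rack between 0.078 and 0.102 m)) and x of green_punch in the frame of new_rack between -0.012 and 0.012 m and z of green_punch in the frame of new_rack between 0.004 and 0.012 m and ((y of green_cup in the frame of old_rack above 0.06 m and y of green_punch in the frame of new_rack between -0.102 and -0.078 m) or (y of green_cup in the frame of old_rack between 0 and 0.06 m and y of green_punch in the frame of new_rack between -0.042 and -0.018 m) or (y of green_cup in the frame of old_rack between -0.06 and 0 m and y of green_punch in the frame of new_rack between 0.018 and 0.042 m) or (y of green_cup in the frame of old_rack below -0.06 m and y of green_punch in the frame of new_rack between 0.078 and 0.102 m))); the robot touches nothing.
It fails at once if the flux_bottle is pushed more than 25 mm or tipped over (distance of flux_bottle from where it was at the start of the episode above 0.025 m or angle between flux_bottle's own z axis and vertical above 0.5 rad).
It fails at once if the bench_block is pushed more than 25 mm or tipped over (distance of bench_block from where it was at the start of the episode above 0.025 m or angle between bench_block's own z axis and vertical above 0.5 rad).
It fails at once if a punch falls over (leans more than 57 degrees) (angle between any of red_punch, blue_punch, yellow_punch, green_punch's own z axis and vertical above 1 rad).
It also fails if it takes over 115 s, if anything falls off the work surface, if the arm or the gripper's body presses on something with over 40 N, if the wrist force passes 120 N, or if a joint passes its speed limit or range.

ROBOT

A 7-joint arm with a two-finger parallel gripper is mounted at the origin on the work surface. World frame = base frame: x ahead of the robot, y to its left, z up, the work surface at z = 0. Lengths are in m, angles in rad, forces in N, time in s.
With the tool pointing down it reaches from about 0.425 to 0.875 m from the base axis. Payload 4.7 kg.
Tool frame: the origin (TCP) lies midway between the tips of the shut fingers; the grasp point (between the pads) lies 19 mm behind it (manip.tcp_to_grasp is the distance from the TCP to the grasp point, in m); z points along the fingers, y is the line along which they close (so a half turn about z gives the same grasp; the last joint's range is limited). The gripper opens to 85 mm and grips with 20 to 120 N. Pads are 22 mm wide; open, the fingers measure 114 mm over their backs; the gripper's body (76 mm by 85 mm) begins 54 mm behind the grasp point. The pads swing forward as they close: fully open they stand 13 mm farther back than shut.
Start: joints at [1.353, 0.321, -0.07, 1.45, 0.023, 1.371, -0.057], TCP at [0.149, -0.633, 0.231] pointing down, gripper open.
Joint ranges: [-2.86, 2.86], [-0.3, 2.09], [-1.38, 1.24], [0.06, 2.45], [-1.56, 4.7], [0.09, 2.05], [-2.69, 2.69]. Speed limits (rad/s): [2.57, 2.57, 3.14, 3.14, 3.14, 3.14, 3.14].

INTERFACE

Orientations are given as a unit quaternion [x, y, z, w].
In Python, from plant import monitor, grab_frame, camera_params, manip gives the robot as it stands.
- The arm moves only by the tool play_rows, never from a script. Its argument "moves" is a list that holds one entry, the list of rows, each a list of 4 numbers: the shift along the tool's x, y, z in cm, then the turn about the tool's z in rad. In form: [[[tx, ty, tz, twist], ...]]. A call has 1 to 8 rows; each row is the pose to reach, as a shift and turn from the pose commanded when the call began, along the tool's axes at that moment; what a row does not reach only later rows make up. A row lasts 1/8 s, in which the tool goes at most 62.5 mm and 10.7 degrees, less where a joint would pass 70% of its speed; a pose out of reach is approached as far as the arm can. A call with a gripper value outside its range is refused whole. "fingers" is the finger opening in cm, from 0 to 8.54, set as the call begins (left out, the last holds). The fingers move at their own pace and stop on an object; the grip force is fixed at half the most. Time passes only in rows, so rows that repeat a pose let the fingers close. It gives the time, the measured TCP pose, the force, the opening and the grip force at its end, in the units of the state.
- monitor.get_state(): the state, without advancing time (a new reading comes with each control period).
- grab_frame(name): name is "side" or "top" or "wrist"; returns (picture, depth): 384x512x3 uint8, red, green, blue; 384x512 float32, m along the optical axis (not along the pixel's ray), 0 where there is no reading.
- camera_params(name): a dict with "fx", "fy", "cx", "cy" (pixels), "R" (3x3) and "t" (3): a world point X has camera coordinates R X + t. Camera axes: x right, y down, z forward; pixel columns grow to the right and rows downward; lengths in m; the calibration is good to about 2 mm. A picture is of the moment at which its call begins: read the wrist's pose just before it. camera_params takes no time and is no camera call; for the wrist camera it gives the pose at the moment of the call.
- manip.close_job(): hands the job in; it is judged then, once.
The state is a dict: "time": time; "q": joint angles; "qd": joint speeds; "tau": joint torques, N m; "tool_pos": TCP position; "orientation": TCP orientation; "wrist_force": force on the tool from outside, world axes, zero at the start; "torque": the same for the moment, N m; "opening": finger opening in m; "grip_force": force on a finger pad.
Only numpy, scipy, OpenCV 4.12 (cv2) and the standard library are available. Lean on these libraries where they do the work, as an engineer would, in place of code of your own. Each camera call takes 0.05 s, during which the arm holds its last target. There are 200 camera calls.

## Working session

There is one attempt and no reset: what is moved stays moved. The work goes in short steps, Python scripts to look and compute and a tool call to move; the robot and the scene stay as the last step left them, time stands still between calls to the robot, and variables do not carry over. Pictures are saved under pics/ and viewed, at most 14 in all, crops included, and the job is handed in when it is done.

Besides the shell and the picture viewer there is one more tool, called after "Request:" as name([rows], argument=value, ...), one row to a line, values as JSON. play_rows: Moves the arm, as the interface text tells. Its arguments: {"type":"object","properties":{"moves":{"type":"array"},"fingers":{"type":"number"}},"required":["moves"]}

```bash
mkdir -p pics
python3 - <<'E'
from plant import monitor, grab_frame, camera_params, manip
import cv2
s=monitor.get_state(); print(s)
for n in("top","side"):
    p,d=grab_frame(n); cv2.imwrite(f"pics/{n}0.png",p[:,:,::-1]); print(n,camera_params(n))
E
```

```text
{'time': 0.0, 'q': array([ 1.35307208,  0.32182328, -0.07010365,  1.45168721,  0.02259405,
        1.37080608, -0.05689514]), 'qd': array([-0.0010527 , -0.00250597, -0.00052373, -0.00046462, -0.00257468,
       -0.00060715, -0.00014527]), 'tau': array([ 8.42935628e-05, -4.93591404e+01, -3.82327940e-01, -3.14332616e+01,
        1.29848943e-02,  1.16043389e-02, -1.96159897e-05]), 'tool_pos': array([ 0.1491791 , -0.63208722,  0.23021734]), 'orientation': array([ 9.93286208e-01,  1.15678742e-01, -1.55521858e-04, -9.55719190e-04]), 'wrist_force': array([-0.69698744,  0.35069485, -0.0050312 ]), 'torque': array([-0.00572904,  0.05015946,  0.02522039]), 'grip_force': 0.0, 'opening': 0.08565070435653999}
top {'fx': 406.3539068429277, 'fy': 406.3539068429277, 'cx': 254.9207514432173, 'cy': 191.85191042717705, 'R': array([[ 0.02832424, -0.99948168, -0.0153009 ],
       [-0.98246701, -0.02501375, -0.18475085],
       [ 0.18427236,  0.02026556, -0.98266627]]), 't': array([-0.01427584,  0.5593535 ,  0.95624846])}
side {'fx': 388.52115153776197, 'fy': 388.52115153776197, 'cx': 260.7494731156421, 'cy': 186.87605732166182, 'R': array([[-0.77131424, -0.63605223,  0.02262541],
       [-0.37592517,  0.42660735, -0.82260953],
       [ 0.51357046, -0.6429959 , -0.56815636]]), 't': array([0.42077471, 0.2411572 , 0.68055832])}
```

View pics/top0.png

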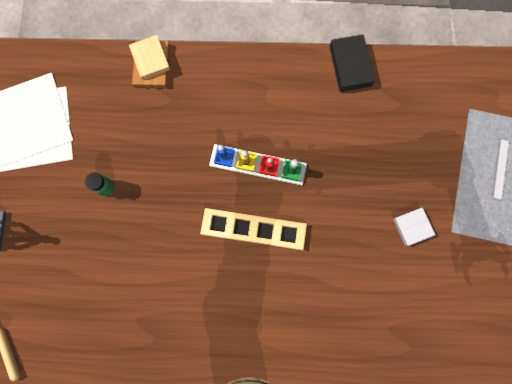

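View pics/side0.png

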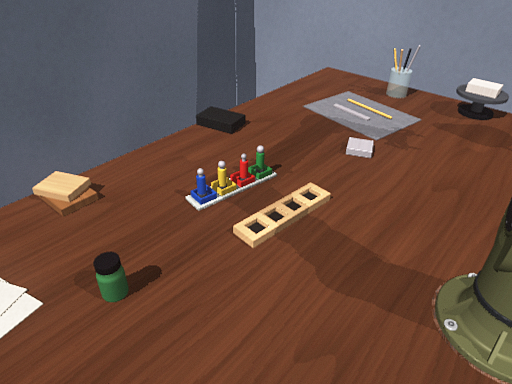

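The top view shows the cups left to right as blue (224,156), yellow (246,160), red (269,165) and green (292,169). The wooden rack is nearer, centred at about (254,229). The jar (100,185) and block (414,227) are well clear. The side view confirms that all the punches are upright.

```bash
cat > h.py <<'E'
from plant import monitor, grab_frame, camera_params, manip
import cv2, numpy as np
from scipy.optimize import least_squares
from scipy.spatial.transform import Rotation as Rot
def cast(c,uv,z):
    uv=np.atleast_2d(uv).astype(float)
    d=np.c_[(uv[:,0]-c['cx'])/c['fx'],(uv[:,1]-c['cy'])/c['fy'],np.ones(len(uv))]@c['R']
    o=-c['R'].T@c['t']; return o+d*((z-o[2])/d[:,2])[:,None]
def cloud(c,d):
    v,u=np.mgrid[:384,:512]
    P=np.stack([(u-c['cx'])/c['fx']*d,(v-c['cy'])/c['fy']*d,d],-1)
    return (P-c['t'])@c['R']
H={'blue':(105,130),'yellow':(22,33),'green':(50,85),'red':(0,8)}
def cmask(p,n):
    h=cv2.cvtColor(p,cv2.COLOR_RGB2HSV); a,b=H[n]
    m=(h[...,0]>=a)&(h[...,0]<=b)&(h[...,1]>170)&(h[...,2]>50)
    if n=='red': m|=(h[...,0]>173)&(h[...,1]>170)&(h[...,2]>50)
    return m
def circ(P,o,r=.011):
    # known-radius circle seen from o
    m=P[:,:2].mean(0); w=m-o[:2]; w/=np.linalg.norm(w)
    f=least_squares(lambda q:np.linalg.norm(P[:,:2]-q,axis=1)-r,m+w*.006,loss='soft_l1',f_scale=.002)
    return f.x
E
python3 - <<'E'
from h import *
for n in("top","side"):
    c=camera_params(n);p,d=grab_frame(n);X=cloud(c,d);o=-c['R'].T@c['t'];print(n,o)
    reg=(X[...,0]>.4)&(X[...,0]<.9)&(abs(X[...,1])<.2)&(d>0)
    for k in H:
        m=cmask(p,k)&reg
        s=m&(X[...,2]>.034)&(X[...,2]<.066); cu=m&(X[...,2]>.019)&(X[...,2]<.028)
        print(k,s.sum(),circ(X[s],o).round(4),'cup',cu.sum(),X[cu].mean(0).round(4))
    h=cv2.cvtColor(p,cv2.COLOR_RGB2HSV)
    m=(reg&(X[...,2]>.014)&(X[...,2]<.026)&(h[...,0]>10)&(h[...,0]<30)&(h[...,2]>140)&(X[...,0]<.565)).astype(np.uint8)
    print('pale',m.sum(),X[m>0].mean(0).round(4))
    cs,_=cv2.findContours(m,cv2.RETR_CCOMP,cv2.CHAIN_APPROX_NONE)
    big=max(cs,key=cv2.contourArea)
    W=cast(c,big[:,0],.02)[:,:2].astype(np.float32)
    r=cv2.minAreaRect(W*1000);print(r)
    for q in cs:
        if 40<cv2.contourArea(q)<1000:
            r=cv2.minAreaRect((cast(c,q[:,0],.02)[:,:2]*1000).astype(np.float32));print(' hole',np.round(r[0],1),np.round(r[1],1),round(r[2],1))
E
```

```text
top [ 0.37374056 -0.01965582  1.04279572]
blue 31 [0.6638 0.0887] cup 69 [0.6505 0.0789 0.0236]
yellow 29 [0.6509 0.0301] cup 75 [0.6396 0.0228 0.024 ]
green 13 [ 0.63   -0.0924] cup 43 [ 0.6118 -0.0916  0.0237]
red 30 [ 0.6342 -0.0327] cup 77 [ 0.6301 -0.0349  0.0239]
pale 1769 [0.4723 0.0041 0.02  ]
((472.5302429199219, 4.6868438720703125), (259.8914794921875, 66.38372802734375), 82.84156799316406)
 hole [461.  -84.4] [43.2 43.3] 82.9
 hole [468.7 -24.4] [45.3 43.1] 83.4
 hole [475.4  34.3] [43.3 44.8] 82.3
 hole [483.7  93.7] [43.4 43.6] 82.9
side [0.06569194 0.60235147 0.57552155]
blue 90 [0.6627 0.0877] cup 109 [0.6511 0.0917 0.0229]
yellow 91 [0.6499 0.029 ] cup 104 [0.6419 0.0319 0.0229]
green 1 [ 0.6371 -0.0935] cup 0 [nan nan nan]
red 82 [ 0.6328 -0.0337] cup 102 [ 0.6322 -0.0256  0.0229]
pale 1516 [0.4711 0.0177 0.0193]
((469.7705993652344, 6.870330810546875), (265.0697937011719, 70.88229370117188), 83.20658874511719)
 hole [480.5  96.6] [39.2 40.8] 84.1
 hole [473.3  36.6] [40.6 42.2] 82.5
 hole [465.5 -22.7] [39.9 43. ] 81.0
 hole [457.4 -81.3] [39.6 40.6] 82.7<stdin>:8: RuntimeWarning: Mean of empty slice.
  ret = um.true_divide(
```

Request:
play_rows([
  [[4,-3.5,0,-0.15],[8,-7,0,-0.3],[12,-10.5,0,-0.45],[16,-14,0,-0.6],[20,-17.5,0,-0.75],[24,-21,0,-0.9],[28,-24.5,0,-1.05],[32,-28,0,-1.2]],
], fingers=8.5)

```text
time: 1.2
tool_pos: [0.3972, -0.2851, 0.2314]
orientation: [0.753, 0.658, -0.0, 0.0]
wrist_force: [0.7, -0.9, 0.8]
opening: 0.0851
grip_force: 0.0
```

```bash
cat > g.py <<'E'
import sys
from h import *
def go(t):
    s=monitor.get_state(); R=Rot.from_quat(s['orientation']).as_matrix()
    x=R[:,0]; print('t',s['time'].__round__(2),'tcp',s['tool_pos'].round(4),'xang',round(float(np.arctan2(x[1],x[0])),3),'tilt',R[:2,2].round(3),'open',round(s['opening'],4),'F',s['wrist_force'].round(1))
    print('shift cm',(R.T@(np.array(t)-s['tool_pos'])*100).round(2))
if __name__=='__main__': go([float(a) for a in sys.argv[1:4]])
E
python3 g.py .6632 .0885 .20
```

```text
t 1.2 tcp [ 0.3972 -0.2851  0.2314] xang 1.437 tilt [ 0.    -0.001] open 0.0851 F [ 0.7 -0.9  0.8]
shift cm [40.58 21.37  3.12]
```

Request:
play_rows([
  [[5,2.7,0.4,0],[10,5.4,0.8,0],[15,8.1,1.2,0],[20,10.7,1.6,0],[25.5,13.4,2,0],[30.5,16.1,2.4,0],[35.6,18.8,2.8,0],[40.6,21.4,3.1,0]],
])

```text
time: 2.2
tool_pos: [0.6656, 0.0868, 0.1997]
orientation: [0.755, 0.656, -0.0, 0.0]
wrist_force: [0.9, -0.5, 0.9]
opening: 0.0851
grip_force: 0.0
```

Request:
play_rows([
  [[0,0,0,0],[0,0,0,0]],
])

```text
time: 2.45
tool_pos: [0.6643, 0.0853, 0.1997]
orientation: [0.754, 0.656, -0.001, -0.0]
wrist_force: [-0.4, -0.2, 0.0]
opening: 0.0847
grip_force: 0.0
```

```bash
python3 g.py .6632 .0885 .038
python3 - <<'E'
from h import *
c=camera_params("wrist");p,d=grab_frame("wrist");cv2.imwrite("pics/w1.png",p[:,:,::-1])
X=cloud(c,d);o=-c['R'].T@c['t'];print(o)
for k in H:
    m=cmask(p,k)&(d>0);s=m&(X[...,2]>.034)&(X[...,2]<.066);cu=m&(X[...,2]>.019)&(X[...,2]<.028)
    print(k,s.sum(),circ(X[s],o).round(4) if s.sum()>10 else '',X[cu].min(0).round(4) if cu.any() else '',X[cu].max(0).round(4) if cu.any() else '')
E
```

```text
t 2.45 tcp [0.6643 0.0853 0.1997] xang 1.432 tilt [-0.001 -0.001] open 0.0847 F [-0.4 -0.2  0. ]
shift cm [ 0.31 -0.13 16.17]
[0.67401554 0.151293   0.34072771]
blue 0  [0.6354 0.061  0.0197] [0.6843 0.1121 0.0249]
yellow 280 [0.6508 0.0294] [6.238e-01 6.000e-04 1.900e-02] [0.6747 0.0537 0.028 ]
green 64 [ 0.6297 -0.0935] [ 0.6041 -0.11    0.0193] [ 0.6469 -0.0669  0.0236]
red 383 [ 0.6342 -0.0335] [ 0.6131 -0.0576  0.019 ] [ 0.6633 -0.005   0.0279]
```

View pics/w1.png

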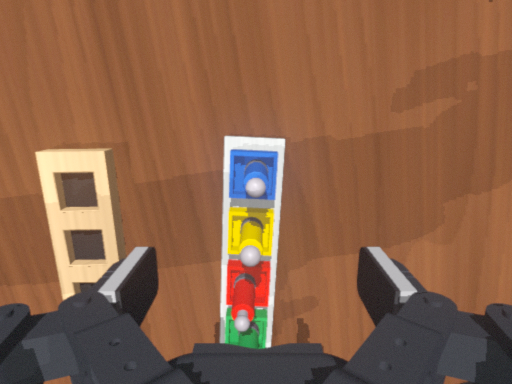

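The wrist view shows blue at (256,185), yellow (250,255), red (242,320) and green lowest. Its measurements agree with the other views to within 1 mm, so I'm going down on blue.

Request:
play_rows([
  [[0.3,-0.1,3,0],[0.3,-0.1,6,0],[0.3,-0.1,9,0],[0.3,-0.1,12,0],[0.3,-0.1,14.5,0],[0.3,-0.1,15.7,0],[0.3,-0.1,16.2,0],[0.3,-0.1,16.2,0]],
])

```text
time: 3.5
tool_pos: [0.6644, 0.0885, 0.039]
orientation: [0.755, 0.656, 0.0, 0.0]
wrist_force: [0.0, 0.3, -0.0]
opening: 0.0852
grip_force: 0.0
```

```bash
python3 g.py .6632 .0885 .038
```

```text
t 3.5 tcp [0.6644 0.0885 0.039 ] xang 1.431 tilt [ 0.001 -0.   ] open 0.0852 F [ 0.   0.3 -0. ]
shift cm [-0.02 -0.12  0.1 ]
```

Request:
play_rows([
  [[0,-0.1,0.1,0],[0,-0.1,0.1,0],[0,-0.1,0.1,0],[0,-0.1,0.1,0],[0,-0.1,0.1,0],[0,-0.1,0.1,0],[0,-0.1,0.1,0],[0,-0.1,0.1,0]],
], fingers=1.2)

```text
time: 4.5
tool_pos: [0.6634, 0.0892, 0.0377]
orientation: [0.754, 0.656, 0.0, 0.0]
wrist_force: [0.5, -0.1, 3.7]
opening: 0.0206
grip_force: 58.7
```

Request:
play_rows([
  [[0,0,-2,0],[0,0,-5,0],[0,0,-8.5,0],[0,0,-11,0],[-4,-3.5,-11,0],[-8,-7.1,-11,0],[-12,-10.6,-11,0],[-16,-14.1,-11,0]],
])

```text
time: 5.5
tool_pos: [0.4994, -0.0508, 0.1475]
orientation: [0.754, 0.656, -0.0, -0.0]
wrist_force: [-0.2, -0.2, -1.2]
opening: 0.0203
grip_force: 59.0
```

```bash
python3 g.py .461 -.0841 .075
```

```text
t 5.5 tcp [ 0.4994 -0.0508  0.1475] xang 1.432 tilt [-0.001 -0.   ] open 0.0203 F [-0.2 -0.2 -1.2]
shift cm [-3.83 -3.34  7.26]
```

Request:
play_rows([
  [[-2,-1.7,0,0],[-3.5,-3,1,0],[-3.8,-3.3,3.5,0],[-3.8,-3.3,6,0],[-3.8,-3.3,7.2,0],[-3.8,-3.3,7.2,0],[-3.8,-3.3,7.2,0]],
])

```text
time: 6.38
tool_pos: [0.464, -0.0828, 0.0762]
orientation: [0.754, 0.656, 0.0, 0.001]
wrist_force: [-0.1, 1.0, -0.9]
opening: 0.0208
grip_force: 59.0
```

```bash
python3 g.py .461 -.0841 .0345
python3 - <<'E'
from h import *
c=camera_params("wrist");p,d=grab_frame("wrist");cv2.imwrite("pics/w2.png",p[:,:,::-1])
X=cloud(c,d);h=cv2.cvtColor(p,cv2.COLOR_RGB2HSV)
m=((abs(X[...,2]-.02)<.006)&(d>0)&(h[...,0]>10)&(h[...,0]<30)&(h[...,2]>140)&(X[...,0]<.565)).astype(np.uint8)
cs,_=cv2.findContours(m,cv2.RETR_CCOMP,cv2.CHAIN_APPROX_NONE)
for q in cs:
    if cv2.contourArea(q)>200:
        r=cv2.minAreaRect((cast(c,q[:,0],.02)[:,:2]*1000).astype(np.float32));print(np.round(r[0],1),np.round(r[1],1),round(r[2],1))
# held punch lean/position from top+side
for n in("top","side"):
    c=camera_params(n);p,d=grab_frame(n);X=cloud(c,d);o=-c['R'].T@c['t']
    s=cmask(p,'blue')&(d>0)&(X[...,0]<.57)&(X[...,0]>.35)&(abs(X[...,1])<.2); print(n,s.sum(),circ(X[s],o) if s.sum()>8 else '', X[s][:,2].min() if s.any() else '')
    if n=='side': cv2.imwrite("pics/s2.png",cv2.resize(p[120:290,160:390,::-1],None,fx=3,fy=3))
E
```

```text
t 6.38 tcp [ 0.464  -0.0828  0.0762] xang 1.432 tilt [ 0.001 -0.   ] open 0.0208 F [-0.1  1.  -0.9]
shift cm [-0.17 -0.29  4.17]
[468.  -33.5] [141.   65.5] 82.9
[468.9 -25.3] [39.3 39. ] 83.3
top 0  
side 92 [ 0.46272476 -0.08465414] 0.05960705582544238
```

View pics/s2.png

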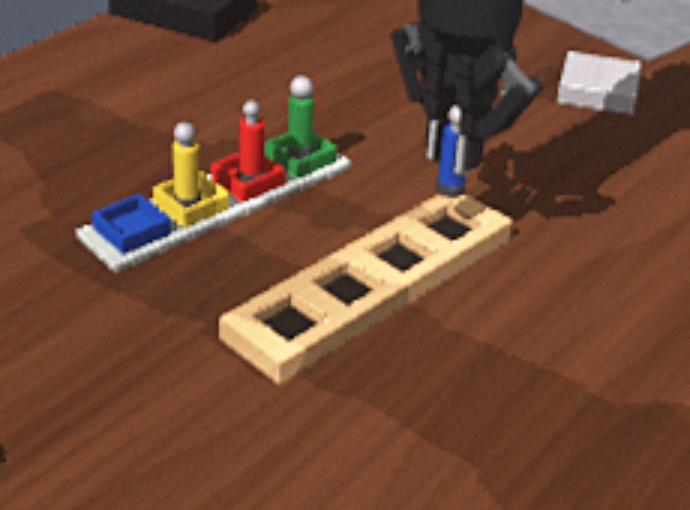

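View pics/w2.png

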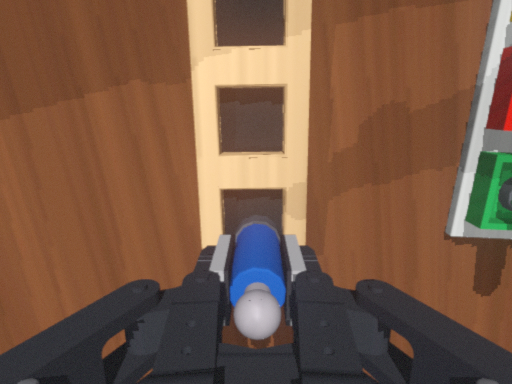

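Blue is upright in the grip above the last pocket. The second pocket measures (0.469, -0.025), as expected, so I'm lowering it.

Request:
play_rows([
  [[-0.2,-0.3,0.5,0],[-0.2,-0.3,1.5,0],[-0.2,-0.3,2.5,0],[-0.2,-0.3,3.3,0],[-0.2,-0.3,3.8,0],[-0.2,-0.3,4.1,0],[-0.2,-0.3,4.1,0],[-0.2,-0.3,4.1,0]],
])

```text
time: 7.52
tool_pos: [0.4603, -0.0845, 0.0345]
orientation: [0.754, 0.656, 0.0, 0.0]
wrist_force: [0.8, -0.3, -1.0]
opening: 0.0205
grip_force: 59.0
```

```bash
python3 g.py .461 -.0841 .0345
```

```text
t 7.53 tcp [ 0.4603 -0.0845  0.0345] xang 1.432 tilt [ 0. -0.] open 0.0205 F [ 0.8 -0.3 -1. ]
shift cm [0.05 0.06 0.  ]
```

Request:
play_rows([
  [[0,0,0.1,0],[0,0,0.1,0]],
])

```text
time: 7.78
tool_pos: [0.4604, -0.0846, 0.0336]
orientation: [0.755, 0.656, 0.0, 0.0]
wrist_force: [-1.1, -1.0, 1.7]
opening: 0.0202
grip_force: 59.2
```

Request:
play_rows([
  [[0,0,0,0],[0,0,0,0],[0,0,0,0],[0,0,0,0],[0,0,0,0],[0,0,-3,0],[0,0,-7,0],[0,0,-10.5,0]],
], fingers=8.5)

```text
time: 8.78
tool_pos: [0.4601, -0.0844, 0.1396]
orientation: [0.754, 0.656, 0.0, 0.0]
wrist_force: [0.2, -1.2, -0.4]
opening: 0.0851
grip_force: 0.0
```

```bash
cat > chk.py <<'E'
import sys
from h import *
for k in sys.argv[1:]:
  for n in("side","top"):
    c=camera_params(n);p,d=grab_frame(n);X=cloud(c,d);o=-c['R'].T@c['t']
    s=cmask(p,k)&(d>0)&(X[...,0]<.57)&(X[...,0]>.35)&(abs(X[...,1])<.2)&(X[...,2]>.015)
    if s.sum()>12:
        P=X[s];zm=np.median(P[:,2]);print(k,n,s.sum(),'centre',circ(P,o).round(4),'low/high',circ(P[P[:,2]<zm],o).round(4),circ(P[P[:,2]>zm],o).round(4),'z',P[:,2].min().round(4),P[:,2].max().round(4))
E
python3 chk.py blue; python3 g.py .6505 .0295 .14
```

```text
blue side 132 centre [ 0.4598 -0.0861] low/high [ 0.46  -0.086] [ 0.4595 -0.0861] z 0.0186 0.0673
t 8.88 tcp [ 0.4628 -0.085   0.1421] xang 1.432 tilt [ 0.007 -0.003] open 0.085 F [0.7 0.  1.1]
shift cm [13.94 17.    0.3 ]
```

Blue is standing in its pocket. Yellow is next.

Request:
play_rows([
  [[2.8,3.4,0,0],[5.6,6.8,0,0],[8.4,10.2,0,0],[11.2,13.6,0,0],[13.4,16.3,0,0],[13.9,17,0.2,0],[13.9,17,0.2,0],[13.9,17,0.2,0]],
])

```text
time: 9.88
tool_pos: [0.6467, 0.0284, 0.136]
orientation: [0.755, 0.656, -0.001, 0.0]
wrist_force: [-0.3, -0.3, 0.1]
opening: 0.0851
grip_force: 0.0
```

```bash
python3 g.py .6505 .0295 .038
```

```text
t 9.88 tcp [0.6467 0.0284 0.136 ] xang 1.431 tilt [-0.001 -0.001] open 0.0851 F [-0.3 -0.3  0.1]
shift cm [0.18 0.37 9.8 ]
```

Request:
play_rows([
  [[0.2,0.4,1,0],[0.2,0.4,3.5,0],[0.2,0.4,6,0],[0.2,0.4,8.3,0],[0.2,0.4,9.4,0],[0.2,0.4,9.8,0],[0.2,0.4,9.8,0],[0.2,0.4,9.8,0]],
])

```text
time: 10.88
tool_pos: [0.6526, 0.0312, 0.0393]
orientation: [0.755, 0.656, 0.001, 0.001]
wrist_force: [-0.4, 0.4, 0.8]
opening: 0.0853
grip_force: 0.0
```

```bash
python3 g.py .6505 .0295 .038
```

```text
t 10.88 tcp [0.6526 0.0312 0.0393] xang 1.432 tilt [ 0.002 -0.   ] open 0.0853 F [-0.4  0.4  0.8]
shift cm [-0.2  -0.19  0.13]
```

Request:
play_rows([
  [[-0.1,-0.1,0.1,0],[-0.1,-0.1,0.1,0],[-0.1,-0.1,0.1,0]],
])

```text
time: 11.25
tool_pos: [0.6508, 0.0301, 0.0374]
orientation: [0.755, 0.656, 0.0, 0.0]
wrist_force: [-0.3, -0.6, 0.3]
opening: 0.0849
grip_force: 0.0
```

Request:
play_rows([
  [[0,0,0,0],[0,0,0,0],[0,0,0,0],[0,0,0,0],[0,0,0,0],[0,0,0,0],[0,0,0,0],[0,0,0,0]],
], fingers=1.2)

```text
time: 12.25
tool_pos: [0.6508, 0.0302, 0.0374]
orientation: [0.754, 0.656, -0.0, 0.0]
wrist_force: [-1.1, 0.2, 1.2]
opening: 0.0206
grip_force: 58.6
```

Request:
play_rows([
  [[0,0,-2,0],[0,0,-5,0],[0,0,-8.5,0],[0,0,-11,0],[-2,-4.3,-11,0],[-4,-8.6,-11,0],[-6,-12.9,-11,0],[-7.5,-16.3,-11,0]],
])

```text
time: 13.25
tool_pos: [0.4774, -0.022, 0.1478]
orientation: [0.755, 0.656, -0.0, 0.001]
wrist_force: [-0.4, -0.2, -0.9]
opening: 0.0201
grip_force: 59.0
```

Request:
play_rows([
  [[-0.5,-1,0.5,0],[-0.5,-1,2.5,0],[-0.5,-1,5,0],[-0.5,-1,7,0],[-0.5,-1,7,0],[-0.5,-1,7,0],[-0.5,-1,7,0]],
])

```text
time: 14.12
tool_pos: [0.4694, -0.025, 0.0783]
orientation: [0.754, 0.656, 0.001, 0.001]
wrist_force: [-0.3, 0.4, -1.3]
opening: 0.0206
grip_force: 59.1
```

```bash
python3 g.py .4687 -.0248 .0345; python3 chk.py yellow blue
```

```text
t 14.12 tcp [ 0.4694 -0.025   0.0783] xang 1.432 tilt [ 0.002 -0.001] open 0.0206 F [-0.3  0.4 -1.3]
shift cm [ 0.01 -0.08  4.38]
yellow side 101 centre [ 0.468  -0.0262] low/high [ 0.4689 -0.026 ] [ 0.4662 -0.0261] z 0.0638 0.1116
blue side 69 centre [ 0.4596 -0.0862] low/high [ 0.4593 -0.087 ] [ 0.4595 -0.0858] z 0.0197 0.0678
```

Request:
play_rows([
  [[0,-0.1,0.5,0],[0,-0.1,1.5,0],[0,-0.1,2.5,0],[0,-0.1,3.4,0],[0,-0.1,4,0],[0,-0.1,4.3,0],[0,-0.1,4.4,0],[0,-0.1,4.4,0]],
])

```text
time: 15.32
tool_pos: [0.4677, -0.025, 0.0335]
orientation: [0.754, 0.656, 0.0, 0.0]
wrist_force: [0.5, -0.1, -1.9]
opening: 0.0206
grip_force: 59.2
```

Request:
play_rows([
  [[0,0,0,0],[0,0,0,0]],
])

```text
time: 15.58
tool_pos: [0.4675, -0.025, 0.0334]
orientation: [0.755, 0.656, 0.0, 0.0]
wrist_force: [0.7, 0.4, -1.8]
opening: 0.0203
grip_force: 59.2
```

Request:
play_rows([
  [[0,0,0,0],[0,0,0,0],[0,0,0,0],[0,0,0,0],[0,0,0,0],[0,0,-3,0],[0,0,-7,0],[0,0,-10.5,0]],
], fingers=8.5)

```text
time: 16.58
tool_pos: [0.4674, -0.0248, 0.1396]
orientation: [0.754, 0.656, 0.0, 0.0]
wrist_force: [0.0, -0.1, -0.1]
opening: 0.0851
grip_force: 0.0
```

```bash
python3 chk.py yellow;  python3 g.py .634 -.0334 .138
```

```text
yellow side 147 centre [ 0.4666 -0.0263] low/high [ 0.4667 -0.0262] [ 0.4666 -0.0263] z 0.018 0.0661
t 16.68 tcp [ 0.4701 -0.025   0.142 ] xang 1.432 tilt [ 0.007 -0.002] open 0.0851 F [ 0.9 -0.4  0.4]
shift cm [ 1.44 16.34  0.51]
```

Request:
play_rows([
  [[0.3,4,0,0],[0.6,8,0,0],[0.9,12,0,0],[1.3,15.5,0,0],[1.5,16.6,0.2,0],[1.5,16.6,0.2,0],[1.5,16.6,0.2,0],[1.5,16.6,0.2,0]],
])

```text
time: 17.68
tool_pos: [0.633, -0.0333, 0.1366]
orientation: [0.754, 0.656, -0.0, 0.0]
wrist_force: [0.3, 1.0, -0.1]
opening: 0.0849
grip_force: 0.0
```

```bash
python3 g.py .634 -.0334 .038
```

```text
t 17.68 tcp [ 0.633  -0.0333  0.1366] xang 1.432 tilt [-0.    -0.001] open 0.0849 F [ 0.3  1.  -0.1]
shift cm [0.01 0.1  9.86]
```

Request:
play_rows([
  [[0,0.1,1,0],[0,0.1,3.5,0],[0,0.1,6,0],[0,0.1,8.3,0],[0,0.1,9.5,0],[0,0.1,9.9,0],[0,0.1,9.9,0],[0,0.1,9.9,0]],
])

```text
time: 18.68
tool_pos: [0.6355, -0.0331, 0.0382]
orientation: [0.754, 0.656, 0.001, 0.001]
wrist_force: [0.2, 0.9, -0.5]
opening: 0.0852
grip_force: 0.0
```

```bash
python3 g.py .634 -.0334 .038
```

```text
t 18.68 tcp [ 0.6355 -0.0331  0.0382] xang 1.432 tilt [ 0.002 -0.   ] open 0.0852 F [ 0.2  0.9 -0.5]
shift cm [-0.05 -0.15  0.02]
```

Request:
play_rows([
  [[0,-0.1,0,0],[0,-0.1,0,0],[0,-0.1,0,0],[0,-0.1,0,0],[0,-0.1,0,0],[0,-0.1,0,0],[0,-0.1,0,0],[0,-0.1,0,0]],
], fingers=1.2)

```text
time: 19.68
tool_pos: [0.6339, -0.033, 0.0375]
orientation: [0.754, 0.656, 0.0, 0.0]
wrist_force: [-1.3, -0.4, 3.6]
opening: 0.0206
grip_force: 58.6
```

Request:
play_rows([
  [[0,0,-2,0],[0,0,-5,0],[0,0,-8.5,0],[0,0,-11,0],[1.1,-4.2,-11,0],[2.2,-8.4,-11,0],[3.4,-12.6,-11,0],[4.2,-15.6,-11,0]],
])

```text
time: 20.68
tool_pos: [0.4834, 0.0313, 0.1476]
orientation: [0.754, 0.657, -0.0, 0.0]
wrist_force: [0.7, 0.3, -0.3]
opening: 0.0201
grip_force: 59.1
```

Request:
play_rows([
  [[0.3,-1,0.5,0],[0.3,-1,2.5,0],[0.3,-1,5,0],[0.3,-1,7,0],[0.3,-1,7,0],[0.3,-1,7,0],[0.3,-1,7,0]],
])

```text
time: 21.55
tool_pos: [0.4767, 0.0345, 0.0783]
orientation: [0.755, 0.656, 0.001, 0.001]
wrist_force: [0.1, -0.5, -1.1]
opening: 0.0204
grip_force: 59.1
```

```bash
python3 g.py .4755 .0350 .0335; python3 chk.py red yellow blue
```

```text
t 21.55 tcp [0.4767 0.0345 0.0783] xang 1.432 tilt [ 0.002 -0.   ] open 0.0204 F [ 0.1 -0.5 -1.1]
shift cm [ 0.04 -0.13  4.48]
red side 108 centre [0.4754 0.0336] low/high [0.4763 0.0337] [0.4737 0.034 ] z 0.0621 0.1118
yellow side 147 centre [ 0.4665 -0.0262] low/high [ 0.4667 -0.0262] [ 0.4663 -0.0262] z 0.0169 0.0665
yellow top 15 centre [ 0.5067 -0.0018] low/high [ 0.4679 -0.0254] [0.5314 0.004 ] z 0.0197 0.4574
blue side 95 centre [ 0.4597 -0.0863] low/high [ 0.4597 -0.0859] [ 0.4599 -0.0866] z 0.0196 0.0666
blue top 16 centre [ 0.4607 -0.0863] low/high [ 0.461  -0.0854] [ 0.4602 -0.087 ] z 0.0161 0.0683
```

Request:
play_rows([
  [[0,-0.1,0.5,0],[0,-0.1,1.5,0],[0,-0.1,2.5,0],[0,-0.1,3.4,0],[0,-0.1,4,0],[0,-0.1,4.3,0],[0,-0.1,4.4,0],[0,-0.1,4.4,0]],
])

```text
time: 22.85
tool_pos: [0.475, 0.0347, 0.0335]
orientation: [0.754, 0.656, 0.0, 0.0]
wrist_force: [0.4, -0.4, -1.1]
opening: 0.0202
grip_force: 59.2
```

Request:
play_rows([
  [[0,0,0,0],[0,0,0,0]],
])

```text
time: 23.1
tool_pos: [0.475, 0.0347, 0.0335]
orientation: [0.755, 0.656, 0.0, 0.0]
wrist_force: [-0.1, 1.1, 0.2]
opening: 0.0204
grip_force: 59.2
```

Request:
play_rows([
  [[0,0,0,0],[0,0,0,0],[0,0,0,0],[0,0,0,0],[0,0,0,0],[0,0,-3,0],[0,0,-7,0],[0,0,-10.5,0]],
], fingers=8.5)

```text
time: 24.1
tool_pos: [0.4747, 0.0348, 0.1395]
orientation: [0.754, 0.656, 0.0, 0.0]
wrist_force: [0.3, -0.6, -0.6]
opening: 0.0851
grip_force: 0.0
```

```bash
python3 chk.py red;  python3 g.py .630 -.0930 .138
```

```text
red side 177 centre [0.4743 0.0338] low/high [0.4743 0.0339] [0.4742 0.0338] z 0.0171 0.0669
t 24.2 tcp [0.4774 0.0349 0.1419] xang 1.432 tilt [ 0.007 -0.002] open 0.085 F [ 0.2  0.6 -0.2]
shift cm [-10.55  16.88   0.51]
```

Request:
play_rows([
  [[-2.3,3.8,0,0],[-4.6,7.6,0,0],[-6.9,11.4,0,0],[-9.2,15,0,0],[-10.5,17.1,0.2,0],[-10.5,17.1,0.2,0],[-10.5,17.1,0.2,0],[-10.5,17.1,0.2,0]],
])

```text
time: 25.2
tool_pos: [0.6288, -0.0918, 0.1364]
orientation: [0.754, 0.657, -0.0, -0.0]
wrist_force: [0.8, 1.1, -0.3]
opening: 0.0848
grip_force: 0.0
```

```bash
python3 g.py .630 -.0930 .038
python3 - <<'E'
from h import *
H['green']=(40,90)
for n in("side","wrist"):
    c=camera_params(n);p,d=grab_frame(n);X=cloud(c,d);o=-c['R'].T@c['t']
    h=cv2.cvtColor(p,cv2.COLOR_RGB2HSV)
    s=(h[...,0]>40)&(h[...,0]<90)&(h[...,1]>100)&(d>0)&(X[...,2]>.034)&(X[...,2]<.066)&(X[...,0]>.59)&(X[...,0]<.68)&(X[...,1]<-.06)&(X[...,1]>-.13)
    print(n,s.sum(),circ(X[s],o) if s.sum()>5 else '')
E
```

```text
t 25.2 tcp [ 0.6288 -0.0918  0.1364] xang 1.434 tilt [-0. -0.] open 0.0848 F [ 0.8  1.1 -0.3]
shift cm [-0.1   0.14  9.84]
side 84 [ 0.62870718 -0.09360777]
wrist 318 [ 0.62961855 -0.09351963]
```

Both views put green at (0.629, -0.0935).

Request:
play_rows([
  [[-0.2,0,1,0],[-0.2,0,3.5,0],[-0.2,0,6,0],[-0.2,0,8.3,0],[-0.2,0,9.5,0],[-0.2,0,9.9,0],[-0.2,0,9.9,0],[-0.2,0,9.9,0]],
])

```text
time: 26.3
tool_pos: [0.6299, -0.095, 0.0383]
orientation: [0.754, 0.656, 0.0, 0.001]
wrist_force: [0.2, 0.8, 0.2]
opening: 0.0848
grip_force: 0.0
```

```bash
python3 g.py .6295 -.0934 .038
```

```text
t 26.3 tcp [ 0.6299 -0.095   0.0383] xang 1.432 tilt [ 0.002 -0.   ] open 0.0848 F [0.2 0.8 0.2]
shift cm [ 0.15 -0.07  0.03]
```

Request:
play_rows([
  [[0.1,0,0,0],[0.1,0,0,0],[0.1,0,0,0],[0.1,0,0,0],[0.1,0,0,0],[0.1,0,0,0],[0.1,0,0,0],[0.1,0,0,0]],
], fingers=1.2)

```text
time: 27.3
tool_pos: [0.6294, -0.094, 0.0375]
orientation: [0.755, 0.656, -0.0, 0.0]
wrist_force: [-2.4, 0.1, 5.9]
opening: 0.0204
grip_force: 58.6
```

Request:
play_rows([
  [[0,0,-2,0],[0,0,-5,0],[0,0,-8.5,0],[0,0,-11,0],[3.6,-3.7,-11,0],[7.2,-7.4,-11,0],[10.8,-11.1,-11,0],[14.4,-14.8,-11,0]],
])

```text
time: 28.3
tool_pos: [0.5018, 0.0707, 0.1478]
orientation: [0.754, 0.656, 0.0, 0.0]
wrist_force: [1.5, 1.1, -1.4]
opening: 0.0203
grip_force: 59.2
```

Request:
play_rows([
  [[1.8,-1.9,0,0],[2.2,-2.3,1,0],[2.2,-2.3,3.5,0],[2.2,-2.3,6,0],[2.2,-2.3,7,0],[2.2,-2.3,7,0],[2.2,-2.3,7,0]],
])

```text
time: 29.18
tool_pos: [0.4839, 0.094, 0.078]
orientation: [0.755, 0.656, 0.001, 0.0]
wrist_force: [-0.6, 1.0, -1.2]
opening: 0.0205
grip_force: 59.1
```

```bash
python3 g.py .4832 .0945 .0335; python3 chk.py green red
```

```text
t 29.18 tcp [0.4839 0.094  0.078 ] xang 1.431 tilt [0.001 0.   ] open 0.0205 F [-0.6  1.  -1.2]
shift cm [ 0.04 -0.08  4.45]
red side 180 centre [0.4744 0.0341] low/high [0.4743 0.034 ] [0.4744 0.0342] z 0.0162 0.1617
red top 38 centre [0.4761 0.0349] low/high [0.4762 0.0344] [0.4764 0.0357] z 0.0223 0.0692
```

Request:
play_rows([
  [[0,0,0.5,0],[0,0,1.5,0],[0,0,2.5,0],[0,0,3.4,0],[0,0,4,0],[0,0,4.3,0],[0,0,4.4,0],[0,0,4.4,0]],
])

```text
time: 30.38
tool_pos: [0.4833, 0.0942, 0.0335]
orientation: [0.754, 0.656, 0.0, 0.0]
wrist_force: [-1.0, -0.2, -0.9]
opening: 0.0208
grip_force: 59.3
```

Request:
play_rows([
  [[0,0,0,0],[0,0,0,0]],
])

```text
time: 30.62
tool_pos: [0.4833, 0.0942, 0.0335]
orientation: [0.754, 0.656, 0.0, 0.0]
wrist_force: [-0.2, 0.3, -0.4]
opening: 0.0204
grip_force: 59.4
```

Request:
play_rows([
  [[0,0,0,0],[0,0,0,0],[0,0,0,0],[0,0,0,0],[0,0,0,0],[0,0,-3,0],[0,0,-7,0],[0,0,-10.5,0]],
], fingers=8.5)

```text
time: 31.62
tool_pos: [0.483, 0.0942, 0.1395]
orientation: [0.754, 0.656, 0.0, 0.0]
wrist_force: [0.8, -1.2, -0.3]
opening: 0.0851
grip_force: 0.0
```

Request:
play_rows([
  [[0,3,-3,0],[0,7,-6,0],[0,11,-8,0],[0,14,-8,0],[0,14,-8,0],[0,14,-8,0]],
])

```text
time: 32.38
tool_pos: [0.6208, 0.0753, 0.2178]
orientation: [0.754, 0.657, -0.0, -0.001]
wrist_force: [-0.5, -0.3, -0.4]
opening: 0.0852
grip_force: 0.0
```

```bash
python3 chk.py blue yellow red green
python3 - <<'E'
from h import *
p,d=grab_frame("side");cv2.imwrite("pics/s9.png",cv2.resize(p[120:310,60:390,::-1],None,fx=2.2,fy=2.2))
E
```

```text
blue side 125 centre [ 0.4596 -0.0861] low/high [ 0.4597 -0.086 ] [ 0.4594 -0.0863] z 0.0199 0.0677
yellow side 145 centre [ 0.4664 -0.0261] low/high [ 0.4665 -0.0261] [ 0.4664 -0.0261] z 0.0187 0.0668
red side 170 centre [0.4742 0.0339] low/high [0.4744 0.0341] [0.474  0.0338] z 0.0173 0.0678
```

View pics/s9.png

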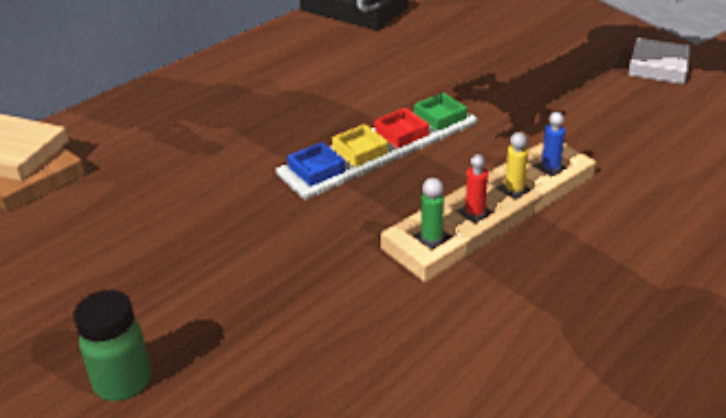

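All four punches stand upright in the wooden rack. Left to right they are green, red, yellow and blue, which is the reverse of the cups. The jar and block haven't moved, so I'm handing it in.

```bash
python3 -c "
from plant import manip
print(manip.close_job())"
```

```text
the job is handed in; nothing more can be done
None
```

The job is handed in: all four punches stand upright in the wooden rack in reverse order (green, red, yellow, blue from the left), the jar and steel block were not touched, and no pass/fail verdict came back.

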